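# Clear the inspection pad, then show a comb over it

## Robot

A 7-joint arm with a two-finger parallel gripper is mounted at the origin on the work surface; the furniture and walls round the work are solid. World frame = base frame: x ahead of the robot, y to its left, z up, the work surface at z = 0. Lengths are in mm, angles in rad, forces in N, time in s.
With the tool pointing down it reaches from about 400 to 875 mm from the base axis. Payload 4.4 kg.
Tool frame: the origin (TCP) lies where the fingers leave the gripper's body, on its centre line; the fingertips stand 73 mm ahead of it and the grasp point (between the pads) lies 54 mm ahead of it; z points along the fingers, y is the line along which they close (so a half turn about z gives the same grasp; the last joint's range is limited). The gripper opens to 85 mm and grips with 20 to 120 N. Pads are 22 mm wide; open, the fingers measure 114 mm over their backs; the gripper's body (76 mm by 85 mm) begins 54 mm behind the grasp point. The pads swing forward as they close: fully open they stand 13 mm farther back than shut.
Start: joints at [1.169, 0.628, 0.038, 1.517, -0.027, 0.996, -0.02], TCP at [214.216, -613.7, 303.913] pointing down, gripper open.
Joint ranges: [-3.06, 3.06], [-0.37, 2.12], [-1.25, 1.32], [0.18, 2.47], [-1.1, 4.24], [0.23, 1.98], [-2.94, 2.94]. Speed limits (rad/s): [2.57, 2.57, 3.14, 3.14, 3.14, 3.14, 3.14].

## Interface

Orientations are given as [roll, pitch, yaw] about the fixed x, y, z axes, in that order (R = Rz(yaw) Ry(pitch) Rx(roll)).
In Python, from cell import ctrl gives the robot as it stands.
- The arm moves only by the tool send_rows, never from a script. Its argument "rows" is a list that holds one entry, the list of rows, each a list of 6 numbers: the shift along the tool's x, y, z in cm, then the turn, a rotation vector about the tool's x, y, z in rad. In form: [[[tx, ty, tz, wx, wy, wz], ...]]. A call has 1 to 10 rows; each row is the pose to reach, as a shift and turn from the pose commanded when the call began, along the tool's axes at that moment; what a row does not reach only later rows make up. A row lasts 1/10 s, in which the tool goes at most 50 mm and 8.59 degrees, less where a joint would pass 70% of its speed; a pose out of reach is approached as far as the arm can. A call with a gripper value outside its range is refused whole. "grip" is the closure in counts, from 0 (fully open) to 255 (shut), set as the call begins (left out, the last holds). The fingers move at their own pace and stop on an object; the grip force is fixed at half the most. Time passes only in rows, so rows that repeat a pose let the fingers close. It gives the time, the measured TCP pose, the force, the opening and the grip force at its end, in the units of the state.
- ctrl.read_state(): the state, without advancing time (a new reading comes with each control period).
- ctrl.get_image(name): name is "side" or "top" or "wrist"; returns a dict with "pixels" (384x512x3 uint8, red, green, blue), "fx", "fy", "cx", "cy" (pixels), "extrinsics" (4x4, takes a point from camera to world coordinates); the wrist camera has in their place "mount" (4x4, takes a point from camera to tool coordinates, whose origin is the TCP and whose axes are the flange's). Camera axes: x right, y up, looking along -z (the intrinsics and any distortion apply to the point x, -y, -z); pixel columns grow to the right and rows downward; lengths in mm; the calibration is good to about 2 mm. A picture is of the moment at which its call begins: read the wrist's pose just before it. There is no depth.
- ctrl.finish_job(): hands the job in; it is judged then, once.
The state is a dict: "clock": time; "qpos": joint angles; "qd": joint speeds; "tau": joint torques, N m; "eef_pos": TCP position; "tool_rot": TCP orientation; "force": force on the tool from outside, world axes, zero at the start; "torque": the same for the moment, N m; "width": finger opening in mm; "gripper_force": force on a finger pad.
Only numpy, scipy, OpenCV 4.12 (cv2) and the standard library are available. Lean on these libraries where they do the work, as an engineer would, in place of code of your own. Each camera call takes 0.05 s, during which the arm holds its last target. There are 200 camera calls.

## Task

Clear the grey inspection pad first: put the cover plate that lies on it into the tray that already holds a cover plate, and the marker pen into the tray that already holds a screwdriver, so that both lie inside and are let go. Then draw the harmonica comb up out of the wooden rack (leave the two cover plates standing in the rack as they are) and hold it over the middle of the pad, its centre about 20 cm up, leaning 45 degrees from upright so that one of its broad plate faces (either one) looks slantwise up and the other slantwise down. Finish while still holding it there, steady, in the gripper.

Things in the scene. Friction and masses are not known exactly. Their poses are not given: they have to be found in the camera images.
- comb: Harmonica comb with a steel reed plate on each broad face; a rigid bar 34 x 12 x 128 mm (x, y, z), 0.08 kg, standing on end in one of the rack's three slots (any one). Origin at its exact centre. z runs along its 128 mm length (up at the start), y is the normal of the broad plate faces (12 mm thick), x along its 34 mm width. It starts with its lowest 42 mm in the slot, so that 86 mm stand out; its top is 64 mm above its centre. Grasp it across the 12 mm.
- rack: Fixed wooden slotted rack, 190 x 62 x 50 mm, origin at the centre of its underside. Three slots 37 x 15 mm, 42 mm deep (floor 8 mm up), in a row along its x at x = -55, 0 and +55 mm, y = 0. The comb and two cover plates stand in them, one each, with broad faces looking along the rack's y.
- rack_cover_a: Cover plate standing on end in a slot of the rack, 30 x 10 x 103 mm (x, y, z); origin at its centre. To be left in its slot.
- rack_cover_b: The second cover plate standing on end in the rack, same size; origin at its centre. To be left in its slot.
- pad_top (a point): Centre of the top of the inspection pad, a thin fixed grey sheet 200 x 170 x 6 mm (x, y, z) on the table; its top is 6 mm above the table.
- stray_cover_mid (a point): Centre of the loose cover plate on the pad: bright sheet-metal shell, 30 x 103 x 10 mm (x, y, z), half-way up, 5 mm above the pad. z up; grasp it across its 30 mm (x), like a solid.
- stray_marker_mid (a point): Centre of the loose black marker pen on the pad: 17 x 134 x 17 mm (x, y, z), half-way up, 8.5 mm above the pad. Grasp across its 17 mm (x). It does not roll.
- cover_tray: Fixed open aluminium tray 190 x 140 x 35 mm (x, y, z), walls and floor 4 mm; origin at the centre of its underside. A cover plate (10 mm high, 30 mm wide) is fixed in it along x at y = +45 mm; the rest is free. The two trays are alike and may be on either side.
- tool_tray: Fixed open aluminium tray of the same size; a screwdriver (22 mm high and wide, 167 mm long) is fixed in it along x at y = +45 mm; the rest is free.

How it is judged (in metres and radians):
On the way, in this order (a step that is already met when the one before it is completed fails the run):
1. the stray cover plate and the marker each lie in their tray, let go (x of stray_cover_mid in the frame of cover_tray between -0.085 and 0.085 m and y of stray_cover_mid in the frame of cover_tray between -0.06 and 0.06 m and z of stray_cover_mid in the frame of cover_tray below 0.035 m and x of stray_marker_mid in the frame of tool_tray between -0.085 and 0.085 m and y of stray_marker_mid in the frame of tool_tray between -0.06 and 0.06 m and z of stray_marker_mid in the frame of tool_tray below 0.04 m and contact force between each of stray_cover, stray_marker and the fingers below 0.2 N and linear speed of each of stray_cover, stray_marker below 0.03 m/s), for 0.2 s.
2. the comb is drawn clear of the rack in the gripper (height (world z) of comb above 0.125 m and contact force between comb and the fingers above 1 N), for 0.1 s.
At the end, for the whole second after the job is handed in: Fingers alone hold the comb steady: centre 0.15 to 0.27 m up, within 60 mm of the pad centre in plan, long axis and plate normal both 30 to 60 degrees from vertical, either way round. Stray cover plate lies in the cover tray, marker in the tool tray, both let go (all of step 1 and (angle between comb's own z axis and vertical between 0.52 and 1.05 rad or angle between comb's own z axis and vertical between 2.09 and 2.62 rad) and (angle between comb's own y axis and vertical between 0.52 and 1.05 rad or angle between comb's own y axis and vertical between 2.09 and 2.62 rad) and height (world z) of comb between 0.15 and 0.27 m and horizontal distance between comb and pad_top below 0.06 m and contact force between comb and the fingers above 1 N and contact force between comb and rack below 0.1 N and linear speed of comb below 0.03 m/s and angular speed of comb below 0.2 rad/s); the arm keeps its last pose, push and grip.
It fails at once if a cover plate standing in the rack is drawn out or shifted by more than 20 mm (distance of any of rack_cover_a, rack_cover_b from where it was at the start of the episode above 0.02 m).
It also fails if it takes over 64 s, if anything falls off the work surface, if the arm or the gripper's body presses on something with over 40 N, if the wrist force passes 120 N, or if a joint passes its speed limit or range.

## Working session

There is one attempt and no reset: what is moved stays moved. The work goes in short steps, Python scripts to look and compute and a tool call to move; the robot and the scene stay as the last step left them, time stands still between calls to the robot, and variables do not carry over. Pictures are saved under pics/ and viewed, at most 10 in all, crops included, and the job is handed in when it is done.

Besides the shell and the picture viewer there is one more tool, called as name(argument=value, ...), one argument or row to a line, values as JSON. send_rows: Moves the arm, as the interface text tells. Its arguments: {"type":"object","properties":{"rows":{"type":"array","items":{"type":"array","items":{"type":"array","items":{"type":"number"}}}},"grip":{"type":"number"}},"required":["rows"]}

```bash
ls; mkdir -p pics; cat > h.py <<'E'
import numpy as np, cv2, json
from scipy.spatial.transform import Rotation as R
from cell import ctrl
def snap(n,f):
    s=ctrl.read_state(); im=ctrl.get_image(n)
    cv2.imwrite('pics/'+f,np.ascontiguousarray(im['pixels'][:,:,::-1]))
    c={k:(np.array(v).tolist()) for k,v in im.items() if k!='pixels'}
    c['p']=np.array(s['eef_pos']).tolist(); c['r']=np.array(s['tool_rot']).tolist()
    json.dump(c,open('pics/'+f+'.json','w')); return c
def px(f,u,v,z):
    c=json.load(open('pics/'+f+'.json'))
    if 'extrinsics' in c: E=np.array(c['extrinsics'])
    else:
        T=np.eye(4);T[:3,:3]=R.from_euler('xyz',c['r']).as_matrix();T[:3,3]=c['p'];E=T@np.array(c['mount'])
    d=E[:3,:3]@np.array([(u-c['cx'])/c['fx'],-(v-c['cy'])/c['fy'],-1]);o=E[:3,3]
    return (o+d*(z-o[2])/d[2])
def proj(f,P):
    c=json.load(open('pics/'+f+'.json'));E=np.array(c['extrinsics'])
    q=E[:3,:3].T@(np.array(P)-E[:3,3]);return c['cx']-c['fx']*q[0]/q[2],c['cy']+c['fy']*q[1]/q[2]
E
python3 - <<'E'
from h import *
for n in('top','side'):
    c=snap(n,n+'.png');print(c)
s=ctrl.read_state();print(s)
for n in('top','side'):
    cv2.imwrite('pics/%s2.png'%n,cv2.resize(cv2.imread('pics/%s.png'%n),(800,600),interpolation=cv2.INTER_CUBIC))
E
```

```text
pics
{'fx': 362.983515945897, 'fy': 362.983515945897, 'cx': 257.6355126509943, 'cy': 197.76884952304297, 'extrinsics': [[0.02952512176521819, 0.9976487286632261, -0.061848859176201164, 449.24477899729385], [-0.9989278153290676, 0.03165711619144189, 0.033779383599137014, -16.652490688373728], [0.03565791562395558, 0.06078520536355928, 0.9975137451996663, 949.8051929188294], [0.0, 0.0, 0.0, 1.0]], 'p': [214.09093831700002, -613.2321199260252, 303.00151547425935], 'r': [-3.1397628601317176, 5.596553305009522e-06, 0.3358388463927984]}
{'fx': 468.7247221356771, 'fy': 468.7247221356771, 'cx': 264.1474509448988, 'cy': 201.10459110347676, 'extrinsics': [[-0.9999995361922723, -0.0004964086621040978, 0.0008253445830995904, 496.10209109568956], [0.0009627404637761001, -0.5395078740469699, 0.8419800039027759, 890.4698280218599], [2.7313734128464844e-05, 0.84198040797857, 0.5395081017317543, 669.5078358911175], [0.0, 0.0, 0.0, 1.0]], 'p': [214.05884796212237, -613.2343153292048, 302.99432152004255], 'r': [-3.139707492367469, 4.363932778050916e-05, 0.33582199217299746]}
{'clock': 0.1, 'qpos': array([ 1.16923488,  0.62925772,  0.03845248,  1.51824025, -0.02704851,
        0.99630228, -0.02001876]), 'qd': array([ 0.00065401, -0.00263924, -0.00160606, -0.00023372, -0.00096396,
        0.00277691, -0.00025247]), 'tau': array([ 3.69599889e-03, -5.64527607e+01,  1.23079486e+00, -1.93970400e+01,
        1.13285246e-02,  5.43694725e-03,  4.57784040e-05]), 'eef_pos': array([ 214.06508176, -613.29077328,  303.08729971]), 'tool_rot': array([-3.13990253e+00, -1.94726638e-05,  3.35710656e-01]), 'force': array([ 0.18509303, -0.89927538, -0.40984281]), 'torque': array([-0.02407121,  0.00376871,  0.00312771]), 'gripper_force': 0.0, 'width': 85.31908976936064}
```

View pics/top2.png

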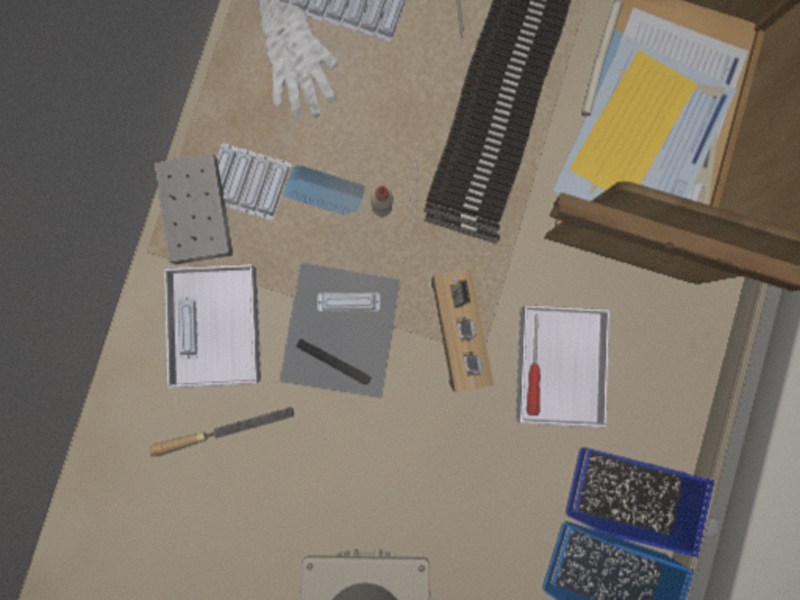

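View pics/side2.png

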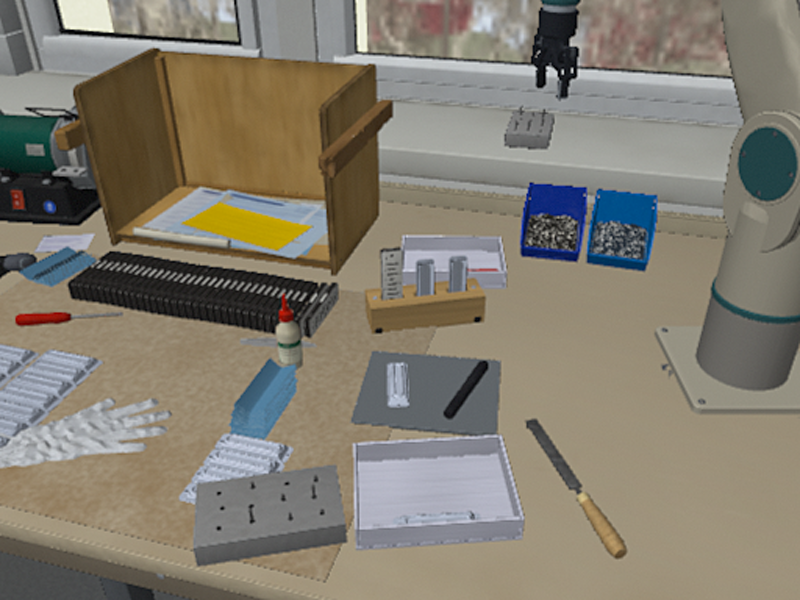

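Top view (800×600): cover tray at left (165–258, 266–386), stray cover at about (348,301), marker from (298,343) to (369,380), rack (435–492, 270–390), tool tray at right (520–608, 307–425). In the side view the tall comb is in the slot farthest from the robot, at top view (460,293). I'll enlarge this for precise pixels.

```bash
python3 - <<'E'
import cv2
a=cv2.imread('pics/top.png')[160:255,180:325]
cv2.imwrite('pics/c1.png',cv2.resize(a,None,fx=5.5,fy=5.5,interpolation=cv2.INTER_CUBIC))
E
```

```text
(no output)
```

View pics/c1.png

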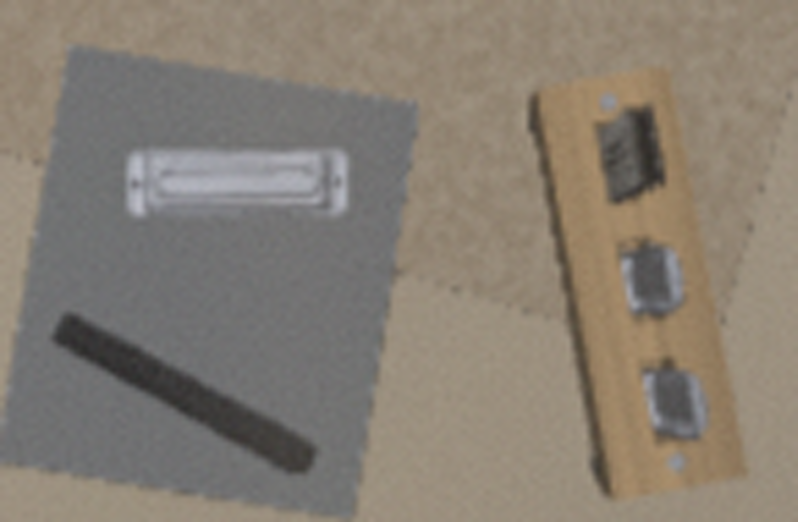

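```bash
cat >> h.py <<'E'
def cp(u,v,z): return px('top.png',180+(u+.5)/5.5-.5,160+(v+.5)/5.5-.5,z)
def tp(u,v,z): return px('top.png',(u+.5)*.64-.5,(v+.5)*.64-.5,z)
E
python3 - <<'E'
from h import *
np.set_printoptions(precision=1,suppress=True)
print('cover',cp(128,184,14),cp(348,182,14),cp(238,183,16))
print('marker',cp(64,327,18),cp(305,463,18),cp(184,395,20))
print('pad',np.mean([cp(*q,6) for q in[(70,47),(417,101),(355,517),(0,462)]],0))
rc=[cp(*q,50) for q in[(538,94),(665,70),(745,472),(612,497)]];print('rack',rc,np.mean(rc,0))
print('bolts',cp(608,102,50),cp(677,463,50))
rc=[tp(*q,35) for q in[(165,268),(254,266),(258,384),(168,386)]];print('ct',rc,np.mean(rc,0))
print('ctcover',tp(180,297,12),tp(187,355,12))
rc=[tp(*q,35) for q in[(520,307),(608,310),(606,425),(519,423)]];print('tt',rc,np.mean(rc,0))
E
```

```text
cover [515.   92.9  14. ] [519.2  -9.8  14. ] [516.9  41.6  16. ]
marker [447.4 119.4  18. ] [387.8   5.9  18. ] [417.6  62.7  20. ]
pad [471.3  53.2   6. ]
rack [array([559.4, -95. ,  50. ]), array([ 572.3, -152.7,   50. ]), array([ 391.3, -193. ,   50. ]), array([ 378.5, -133.1,   50. ])] [ 475.4 -143.4   50. ]
bolts [ 556.8 -127.    50. ] [ 394.5 -162.1   50. ]
ct [array([560.1, 334.9,  35. ]), array([568.1, 194. ,  35. ]), array([379.7, 179.1,  35. ]), array([372.8, 320. ,  35. ])] [470.2 257.   35. ]
ctcover [516. 317.  12.] [421.8 300.7  12. ]
tt [array([ 515.8, -238.5,   35. ]), array([ 515.5, -383.8,   35. ]), array([ 329. , -381.8,   35. ]), array([ 328.7, -240. ,   35. ])] [ 422.2 -311.    35. ]
```

```bash
cat >> h.py <<'E'
def go(x,y,z,yaw,tilt=0):
    s=ctrl.read_state();A=R.from_euler('xyz',s['tool_rot']);B=R.from_euler('z',yaw,degrees=True)*R.from_euler('x',180+tilt,degrees=True)
    print('t%.2f'%s['clock'],'p',np.round(s['eef_pos'],1),'rpy',np.degrees(s['tool_rot']).round(1),'w',round(s['width'],1),'gf',round(s['gripper_force'],1),'->',np.round(A.inv().apply(np.array([x,y,z])-s['eef_pos'])/10,2),(A.inv()*B).as_rotvec().round(3))
E
python3 - <<'E'
from h import *
go(517,41.6,300,92.3)
print(cp(630,155,136),'rackslot', cp(655,280,111))
E
```

```text
t0.10 p [ 214.1 -613.3  303.1] rpy [-179.9   -0.    19.2] w 85.3 gf 0.0 -> [ 50.18 -51.85   0.4 ] [-1.000e-03 -1.000e-03 -1.275e+00]
[ 524.93869793 -126.02683513  136.        ] rackslot [ 474.68527566 -141.21525037  111.        ]
```

send_rows(
  rows=[
    [[50.2,-51.8,0,0,0,-1.275],[50.2,-51.8,0,0,0,-1.275],[50.2,-51.8,0,0,0,-1.275],[50.2,-51.8,0,0,0,-1.275],[50.2,-51.8,0,0,0,-1.275],[50.2,-51.8,0,0,0,-1.275],[50.2,-51.8,0,0,0,-1.275],[50.2,-51.8,0,0,0,-1.275],[50.2,-51.8,0,0,0,-1.275],[50.2,-51.8,0,0,0,-1.275]],
  ],
)

```text
clock: 1.1
eef_pos: [424.7, -158.3, 303.9]
tool_rot: [-3.142, -0.0, 1.612]
force: [0.5, -1.4, -0.7]
width: 85.2
gripper_force: 0.0
```

```bash
python3 -c "
from h import *
go(517,41.6,300,92.3)"
```

```text
t1.10 p [ 424.7 -158.3  303.9] rpy [-180.    -0.    92.4] w 85.2 gf 0.0 -> [19.6  10.04  0.39] [-0.    -0.     0.001]
```

send_rows(
  rows=[
    [[19.6,10,6,0,0,0],[19.6,10,6,0,0,0],[19.6,10,6,0,0,0],[19.6,10,6,0,0,0],[19.6,10,6,0,0,0],[19.6,10,6,0,0,0],[19.6,10,6,0,0,0],[19.6,10,6,0,0,0]],
  ],
)

```text
clock: 1.9
eef_pos: [516.0, 38.3, 243.9]
tool_rot: [-3.141, 0.001, 1.609]
force: [-0.4, -0.8, -0.4]
width: 85.2
gripper_force: 0.0
```

```bash
python3 -c "
from h import *
snap('wrist','w1.png')
cv2.imwrite('pics/w1b.png',cv2.resize(cv2.imread('pics/w1.png'),(800,600),interpolation=cv2.INTER_CUBIC))
go(517,41.6,80,92.3)"
```

```text
t1.95 p [516.1  38.1 244. ] rpy [-1.80e+02  1.00e-01  9.22e+01] w 85.2 gf 0.0 -> [ 0.36  0.1  16.4 ] [-0.     0.001 -0.003]
```

View pics/w1b.png

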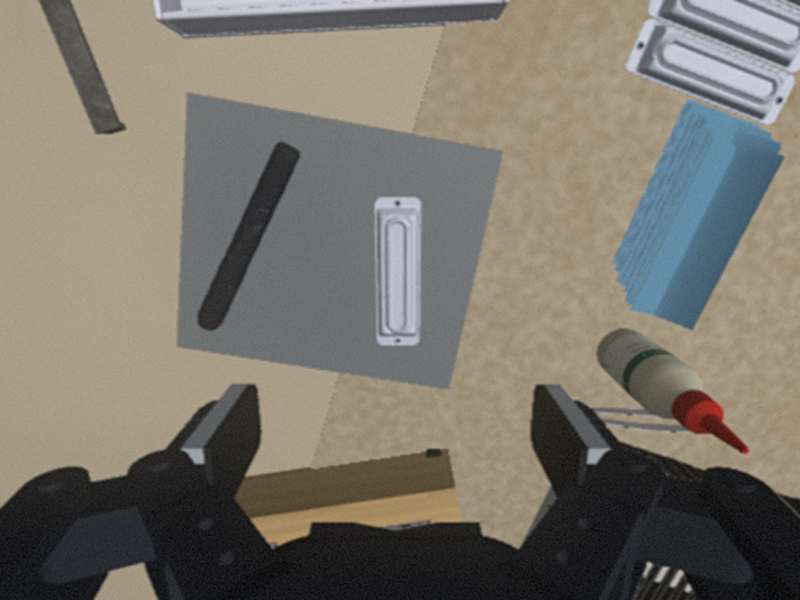

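Wrist view: cover centre (398,271), ends (398,198)/(397,345). Marker runs from (288,146) to (208,326), and the pad's four corners are visible.

```bash
cat >> h.py <<'E'
def wp(f,u,v,z): return px(f,(u+.5)*.64-.5,(v+.5)*.64-.5,z)
E
python3 -c "
from h import *
f='w1.png'
print(wp(f,398,271,12),wp(f,398,198,10),wp(f,397,345,10),'mk',wp(f,288,146,16),wp(f,208,326,16))
print('pad',np.mean([wp(f,*q,6) for q in[(188,93),(502,151),(449,388),(178,346)]],0))
print('calib',wp(f,398,271,16))"
```

```text
[518.44297412  46.32593726  12.        ] [516.57891269  93.76280111  10.        ] [519.86408035  -7.31759344  10.        ] mk [448.00058192 122.52669377  16.        ] [390.03041663   3.93088241  16.        ]
pad [472.3351247   54.93069071   6.        ]
calib [518.39110093  47.16627172  16.        ]
```

send_rows(
  rows=[
    [[0.4,0.2,5,0,0,0],[0.4,0.2,10,0,0,0],[0.4,0.2,14,0,0,0],[0.4,0.2,15.8,0,0,0],[0.4,0.2,16.4,0,0,0],[0.4,0.2,16.4,0,0,0],[0.4,0.2,16.4,0,0,0]],
  ],
)

```text
clock: 2.65
eef_pos: [519.2, 43.4, 81.1]
tool_rot: [3.139, -0.0, 1.61]
force: [-0.5, -0.2, 0.1]
width: 85.5
gripper_force: 0.0
```

send_rows(
  rows=[
    [[0,0,0,0,0,0],[0,0,0,0,0,0],[0,0,0,0,0,0],[0,0,0,0,0,0],[0,0,0,0,0,0],[0,0,0,0,0,0],[0,0,0,0,0,0],[0,0,0,0,0,0]],
  ],
  grip=255,
)

```text
clock: 3.45
eef_pos: [518.4, 43.9, 80.8]
tool_rot: [3.141, 0.0, 1.611]
force: [-1.3, -0.3, 8.2]
width: 24.3
gripper_force: 53.4
```

send_rows(
  rows=[
    [[0,0,-1,0,0,0],[0,0,-4,0,0,0],[0,0,-8,0,0,0],[0,0,-12,0,0,0],[0,0,-12,0,0,0]],
  ],
)

```text
clock: 3.95
eef_pos: [521.1, 44.4, 205.0]
tool_rot: [3.132, -0.001, 1.611]
force: [0.2, -0.1, 0.5]
width: 24.6
gripper_force: 52.0
```

```bash
python3 -c "
from h import *
snap('side','s2.png')
a=cv2.imread('pics/s2.png')[140:300,180:380]
cv2.imwrite('pics/s2b.png',cv2.resize(a,None,fx=3.5,fy=3.5,interpolation=cv2.INTER_CUBIC))
u=np.radians(4.6);c=np.array([470.2,257])+(-20)*np.array([-np.sin(u),np.cos(u)]);print(c)
go(c[0],c[1],200,4.6)"
```

```text
[471.80397849 237.06442243]
t4.00 p [519.9  44.  202.8] rpy [179.7  -0.   92.3] w 24.6 gf 52.0 -> [19.48 -4.04  0.26] [ 0.004 -0.005  1.53 ]
```

View pics/s2b.png

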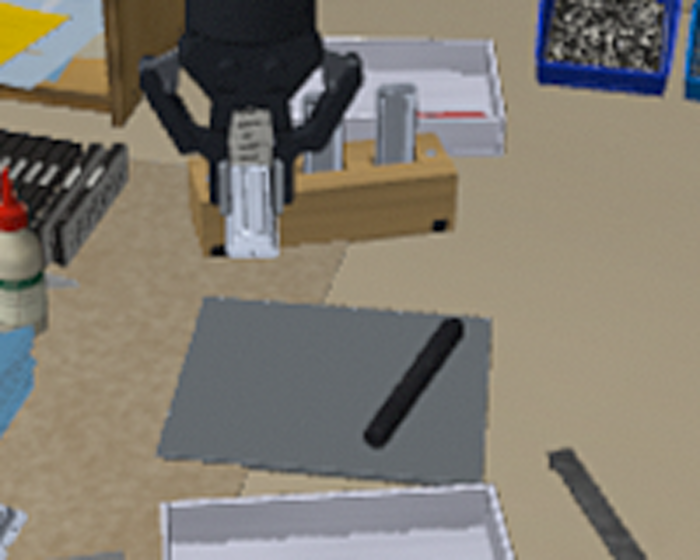

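The cover plate is held in the fingers. The marker is alone on the pad.

send_rows(
  rows=[
    [[4,-1,0,0,0,0.15],[8,-2,0,0,0,0.3],[12,-3,0,0,0,0.45],[16,-4,0,0,0,0.6],[19.5,-4,0,0,0,0.75],[19.5,-4,0,0,0,0.9],[19.5,-4,0,0,0,1.05],[19.5,-4,0,0,0,1.2],[19.5,-4,0,0,0,1.35],[19.5,-4,0,0,0,1.5]],
  ],
)

```text
clock: 5.0
eef_pos: [469.8, 236.7, 198.8]
tool_rot: [3.14, 0.002, 0.105]
force: [-0.6, -0.1, 0.7]
width: 24.2
gripper_force: 52.0
```

```bash
python3 -c "
from h import *
go(471.8,237,80,4.6)"
```

```text
t5.00 p [469.8 236.7 198.8] rpy [1.799e+02 1.000e-01 6.000e+00] w 24.2 gf 52.0 -> [ 0.23 -0.03 11.88] [0.001 0.002 0.024]
```

send_rows(
  rows=[
    [[0.2,0,4,0,0,0.02],[0.2,0,8,0,0,0.02],[0.2,0,10.5,0,0,0.02],[0.2,0,11.5,0,0,0.02],[0.2,0,11.8,0,0,0.02],[0.2,0,11.8,0,0,0.02],[0.2,0,11.8,0,0,0.02]],
  ],
)

```text
clock: 5.7
eef_pos: [473.3, 237.6, 83.0]
tool_rot: [-3.141, -0.002, 0.091]
force: [-0.1, 0.4, 0.0]
width: 24.3
gripper_force: 52.0
```

send_rows(
  rows=[
    [[0,0,0,0,0,0],[0,0,0,0,0,0],[0,0,0,0,0,0],[0,0,0,0,0,0],[0,0,0,0,0,0]],
  ],
  grip=115,
)

```text
clock: 6.2
eef_pos: [472.6, 237.4, 82.1]
tool_rot: [-3.142, -0.0, 0.091]
force: [0.1, 0.2, 0.1]
width: 47.0
gripper_force: 0.0
```

send_rows(
  rows=[
    [[0,0,-2,0,0,0],[0,0,-7,0,0,0],[0,0,-12,0,0,0],[0,0,-12,0,0,0]],
  ],
)

```text
clock: 6.6
eef_pos: [475.7, 238.7, 207.7]
tool_rot: [-3.137, -0.011, 0.091]
force: [1.1, -0.3, 0.1]
width: 46.8
gripper_force: 0.0
```

```bash
python3 -c "
from h import *
go(419,63.2,140,63)"
```

```text
t6.60 p [475.7 238.7 207.7] rpy [-179.7   -0.6    5.2] w 46.8 gf 0.0 -> [-7.31 16.99  6.61] [ 1.000e-03 -1.200e-02 -1.009e+00]
```

send_rows(
  rows=[
    [[-1.7,4.2,0,0,0,-0.15],[-3.4,8.4,0,0,0,-0.3],[-5.1,12.6,1,0,0,-0.45],[-6.9,16.8,3,0,0,-0.6],[-6.9,16.8,5,0,0,-0.75],[-6.9,16.8,6,0,0,-0.9],[-6.9,16.8,6,0,0,-1.01],[-6.9,16.8,6,0,0,-1.01],[-6.9,16.8,6,0,0,-1.01]],
  ],
  grip=60,
)

```text
clock: 7.5
eef_pos: [419.1, 63.7, 141.8]
tool_rot: [-3.141, -0.0, 1.098]
force: [0.7, -0.7, -0.1]
width: 65.5
gripper_force: 0.0
```

```bash
python3 -c "
from h import *
go(419,63.2,80,63)"
```

```text
t7.50 p [419.1  63.7 141.8] rpy [-180.    -0.    62.9] w 65.5 gf 0.0 -> [-0.05  0.02  6.18] [-0.    -0.    -0.002]
```

send_rows(
  rows=[
    [[0,0,3,0,0,0],[0,0,5,0,0,0],[0,0,6,0,0,0],[0,0,6,0,0,0],[0,0,6,0,0,0]],
  ],
)

```text
clock: 8.0
eef_pos: [418.6, 63.8, 80.9]
tool_rot: [-3.14, 0.001, 1.1]
force: [-0.2, -0.5, 0.2]
width: 65.1
gripper_force: 0.0
```

send_rows(
  rows=[
    [[0,0,0,0,0,0],[0,0,0,0,0,0],[0,0,0,0,0,0],[0,0,0,0,0,0],[0,0,0,0,0,0],[0,0,0,0,0,0],[0,0,0,0,0,0]],
  ],
  grip=255,
)

```text
clock: 8.7
eef_pos: [419.4, 63.8, 82.8]
tool_rot: [3.14, -0.0, 1.101]
force: [-0.4, -0.3, 6.7]
width: 15.5
gripper_force: 59.2
```

send_rows(
  rows=[
    [[0,0,-1,0,0,0],[0,0,-5,0,0,0],[0,0,-10,0,0,0],[0,0,-15,0,0,0],[0,0,-20,0,0,0],[0,0,-20,0,0,0],[0,0,-20,0,0,0]],
  ],
)

```text
clock: 9.4
eef_pos: [419.3, 63.4, 283.1]
tool_rot: [3.139, -0.001, 1.1]
force: [-0.8, -0.5, -2.0]
width: 15.5
gripper_force: 58.8
```

```bash
python3 -c "
from h import *
go(422,-331,280,0)"
```

```text
t9.40 p [419.3  63.4 283.1] rpy [179.8  -0.   63. ] w 15.5 gf 58.8 -> [-35.02  18.14   0.34] [ 0.002 -0.002  1.1  ]
```

send_rows(
  rows=[
    [[-4,2.1,0,0,0,0.12],[-8,4.2,0,0,0,0.25],[-12,6.3,0,0,0,0.38],[-16,8.3,0,0,0,0.5],[-20,10.4,0,0,0,0.63],[-24,12.4,0,0,0,0.76],[-28,14.5,0,0,0,0.9],[-32,16.6,0,0,0,1.0],[-35,18.1,3,0,0,1.1],[-35,18.1,5,0,0,1.1]],
  ],
)

```text
clock: 10.4
eef_pos: [419.5, -335.4, 228.7]
tool_rot: [3.14, 0.004, -0.009]
force: [-0.5, 0.5, -0.2]
width: 15.3
gripper_force: 58.8
```

send_rows(
  rows=[
    [[0,0,4,0,0,0],[0,0,5,0,0,0],[0,0,5,0,0,0],[0,0,5,0,0,0]],
  ],
)

```text
clock: 10.8
eef_pos: [422.5, -329.8, 182.4]
tool_rot: [3.142, -0.0, 0.002]
force: [-0.4, -0.4, -0.5]
width: 15.8
gripper_force: 58.8
```

```bash
python3 -c "
from h import *
snap('top','t3.png')
a=cv2.imread('pics/t3.png')[150:290,90:410]
cv2.imwrite('pics/t3b.png',cv2.resize(a,None,fx=2.5,fy=2.5,interpolation=cv2.INTER_CUBIC))
go(422,-331,83,0)"
```

```text
t10.85 p [ 422.8 -330.2  183. ] rpy [ 1.799e+02 -1.000e-01  1.000e-01] w 15.4 gf 58.8 -> [-0.1   0.07 10.  ] [ 0.001 -0.001  0.002]
```

View pics/t3b.png

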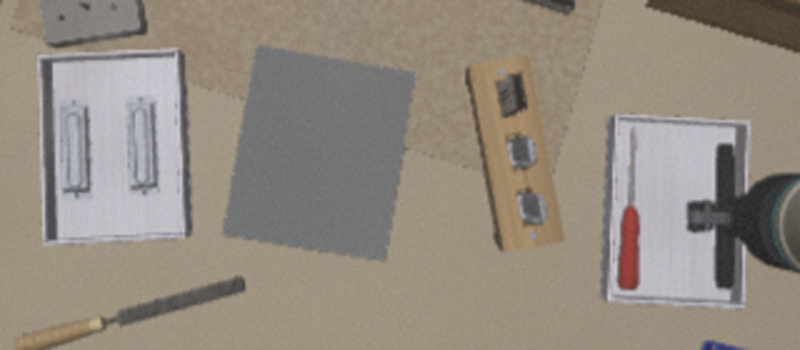

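The cover lies in its tray beside the fixed one at (142,145). The marker is held over the tool tray along its length, so I can lower it.

send_rows(
  rows=[
    [[0,0,4,0,0,0],[0,0,8,0,0,0],[0,0,9.6,0,0,0],[0,0,10,0,0,0],[0,0,10,0,0,0],[0,0,10,0,0,0]],
  ],
)

```text
clock: 11.45
eef_pos: [423.0, -330.8, 83.5]
tool_rot: [3.14, -0.003, 0.001]
force: [0.5, -0.9, 0.1]
width: 15.6
gripper_force: 58.8
```

send_rows(
  rows=[
    [[0,0,0,0,0,0],[0,0,0,0,0,0],[0,0,0,0,0,0],[0,0,0,0,0,0],[0,0,0,0,0,0]],
  ],
  grip=130,
)

```text
clock: 11.95
eef_pos: [422.0, -330.3, 82.0]
tool_rot: [3.142, -0.0, 0.001]
force: [0.5, -0.9, 0.3]
width: 41.7
gripper_force: 0.0
```

send_rows(
  rows=[
    [[0,0,-2,0,0,0],[0,0,-7,0,0,0],[0,0,-12,0,0,0],[0,0,-17,0,0,0],[0,0,-20,0,0,0],[0,0,-20,0,0,0],[0,0,-20,0,0,0]],
  ],
)

```text
clock: 12.65
eef_pos: [421.7, -330.4, 282.3]
tool_rot: [3.141, -0.0, 0.0]
force: [0.7, 0.6, -1.2]
width: 41.8
gripper_force: 0.0
```

```bash
python3 -c "
from h import *
go(528,-130,280,12.2)
go(470,-150,280,12.2)"
```

```text
t12.65 p [ 421.7 -330.4  282.3] rpy [179.9  -0.    0. ] w 41.8 gf 0.0 -> [ 10.64 -20.04   0.21] [ 0.001 -0.    -0.213]
t12.65 p [ 421.7 -330.4  282.3] rpy [179.9  -0.    0. ] w 41.8 gf 0.0 -> [  4.84 -18.04   0.21] [ 0.001 -0.    -0.213]
```

send_rows(
  rows=[
    [[1.2,-4.5,0,0,0,-0.1],[2.4,-9,0,0,0,-0.213],[3.6,-13.5,0,0,0,-0.213],[4.8,-18,0,0,0,-0.213],[4.8,-18.4,0,0,0,-0.213],[4.8,-18.4,0,0,0,-0.213],[4.8,-18.4,0,0,0,-0.213],[4.8,-18.4,0,0,0,-0.213]],
  ],
)

```text
clock: 13.45
eef_pos: [469.1, -147.9, 281.1]
tool_rot: [-3.141, 0.002, 0.211]
force: [-0.6, 0.2, 0.6]
width: 42.1
gripper_force: 0.0
```

```bash
python3 -c "
from h import *
snap('wrist','w4.png')
cv2.imwrite('pics/w4b.png',cv2.resize(cv2.imread('pics/w4.png'),(800,600),interpolation=cv2.INTER_CUBIC))
go(528,-130,280,12.2)"
```

```text
t13.50 p [ 469.2 -147.8  281.3] rpy [-1.80e+02  1.00e-01  1.21e+01] w 42.1 gf 0.0 -> [ 6.12 -0.51  0.13] [-0.     0.001 -0.002]
```

View pics/w4b.png

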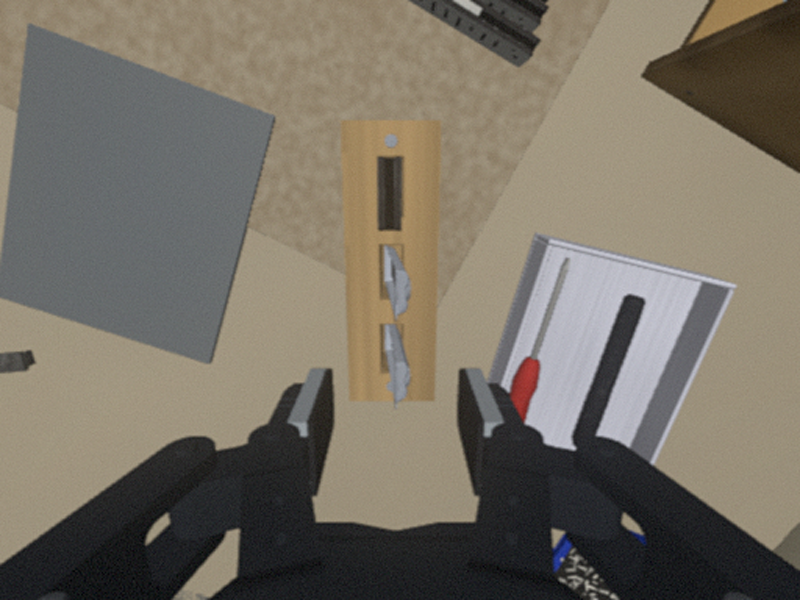

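Wrist view: the marker lies in the tool tray. The comb top is the dark rectangle spanning (378–402, 157–231), centre (390,194), aligned with the tool.

```bash
python3 -c "
from h import *
f='w4.png'
print(wp(f,390,194,136),wp(f,390,157,136),wp(f,390,231,136))
r=[wp(f,*q,50) for q in[(342,121),(440,121),(434,401),(350,401)]];print('rack',np.mean(r,0),r)
q=wp(f,390,194,136);go(q[0],q[1],280,12.2);go(q[0],q[1],170,12.2)"
```

```text
[ 530.32449939 -132.69644177  136.        ] [ 545.97793996 -129.40378478  136.        ] [ 513.96034839 -136.13859468  136.        ]
rack [ 476.10606782 -144.12729133   50.        ] [array([562.50325443, -94.98174729,  50.        ]), array([ 574.99324118, -153.43650933,   50.        ]), array([ 389.85645775, -193.89961011,   50.        ]), array([ 377.07131794, -134.19129861,   50.        ])]
t13.50 p [ 469.2 -147.8  281.3] rpy [-1.80e+02  1.00e-01  1.21e+01] w 42.1 gf 0.0 -> [ 6.29 -0.2   0.13] [-0.     0.001 -0.002]
t13.50 p [ 469.2 -147.8  281.3] rpy [-1.80e+02  1.00e-01  1.21e+01] w 42.1 gf 0.0 -> [ 6.3  -0.2  11.13] [-0.     0.001 -0.002]
```

send_rows(
  rows=[
    [[4,-0.1,0,0,0,0],[6.3,-0.2,0,0,0,0],[6.3,-0.2,0,0,0,0],[6.3,-0.2,3,0,0,0],[6.3,-0.2,6,0,0,0],[6.3,-0.2,9,0,0,0],[6.3,-0.2,11.5,0,0,0],[6.3,-0.2,12.3,0,0,0],[6.3,-0.2,12.3,0,0,0],[6.3,-0.2,12.3,0,0,0]],
  ],
)

```text
clock: 14.5
eef_pos: [531.3, -131.4, 159.8]
tool_rot: [3.141, -0.001, 0.213]
force: [-0.4, 0.8, 0.6]
width: 41.9
gripper_force: 0.0
```

send_rows(
  rows=[
    [[0,0,0,0,0,0],[0,0,0,0,0,0],[0,0,0,0,0,0],[0,0,0,0,0,0],[0,0,0,0,0,0],[0,0,0,0,0,0],[0,0,0,0,0,0]],
  ],
  grip=255,
)

```text
clock: 15.2
eef_pos: [531.7, -131.1, 160.1]
tool_rot: [3.14, -0.002, 0.214]
force: [-0.1, -0.3, 6.8]
width: 11.4
gripper_force: 58.8
```

Gripped at about 12 mm. I'll draw it straight up.

send_rows(
  rows=[
    [[0,0,-0.5,0,0,0],[0,0,-1.5,0,0,0],[0,0,-3,0,0,0],[0,0,-5,0,0,0],[0,0,-7,0,0,0],[0,0,-10,0,0,0],[0,0,-13,0,0,0],[0,0,-16,0,0,0],[0,0,-18,0,0,0],[0,0,-18,0,0,0]],
  ],
)

```text
clock: 16.2
eef_pos: [532.2, -130.6, 342.3]
tool_rot: [3.139, -0.006, 0.214]
force: [0.1, -0.1, -1.5]
width: 11.5
gripper_force: 58.4
```

```bash
python3 -c "
from h import *
go(472,54,340,96)
for t in(45,-45):
  A=R.from_euler('z',96,degrees=True)*R.from_euler('x',180+t,degrees=True);z=A.as_matrix()[:,2];print(t,z,np.array([472,54,205])-z*88)
"
```

```text
t16.20 p [ 532.2 -130.6  342.3] rpy [179.9  -0.3  12.3] w 11.5 gf 58.4 -> [ -1.97 -19.32   0.17] [ 0.006 -0.003 -1.462]
45 [-0.70323318 -0.07391279 -0.70710678] [533.88451951  60.5043251  267.22539674]
-45 [ 0.70323318  0.07391279 -0.70710678] [410.11548049  47.4956749  267.22539674]
```

send_rows(
  rows=[
    [[-0.4,-4.5,0,0,0,-0.14],[-0.8,-9,0,0,0,-0.28],[-1.2,-13.5,0,0,0,-0.42],[-1.6,-17,0,0,0,-0.56],[-2,-19.3,0,0,0,-0.7],[-2,-19.3,0,0,0,-0.84],[-2,-19.3,0,0,0,-0.98],[-2,-19.3,0,0,0,-1.12],[-2,-19.3,0,0,0,-1.26],[-2,-19.3,0,0,0,-1.4]],
  ],
)

```text
clock: 17.2
eef_pos: [469.8, 53.2, 338.2]
tool_rot: [-3.14, 0.0, 1.62]
force: [-0.3, -0.5, -1.1]
width: 11.4
gripper_force: 58.6
```

```bash
python3 -c "
from h import *
from scipy.optimize import least_squares
s=ctrl.read_state();q=s['qpos'];print(q.round(3))
go(410,47.5,267,96,-45)
D=[([1.169,.628,.038,1.517,-.027,.996],[214.2,-613.7,303.9]),(q,s['eef_pos'])]
def fk(p,q):
  L1,L2,d,h=p;a=q[1];b=a+q[3];c=b+q[5];return np.array([L1*np.sin(a)+L2*np.sin(b)+d*np.sin(c),h+L1*np.cos(a)+L2*np.cos(b)+d*np.cos(c)])
def res(p,x=0): return np.concatenate([fk(p,q)-[np.hypot(P[0],P[1]),P[2]] for q,P in D])
f=least_squares(lambda p:np.r_[res(p),.01*(p-[400,400,300,300])],[400,400,300,300]);p=f.x;print(p,res(p))
for t in(-45,45):
  r=413 if t<0 else 537
  g=least_squares(lambda x:np.r_[fk(p,[0,x[0],0,x[1],0,np.pi+np.radians(t)-x[0]-x[1]])-[r,267]],[.3,2.]);x=g.x;print(t,x,np.pi+np.radians(t)-x.sum(),g.fun)
"
```

```text
[ 0.561  0.514 -1.074  1.93   0.531  1.019 -0.704]
t17.20 p [469.8  53.2 338.2] rpy [-179.9    0.    92.8] w 11.4 gf 58.6 -> [-0.28 -5.99  7.13] [-0.787  0.022 -0.053]
[ 898.66181444  145.32933941  197.48974661 -146.32269661] [ 0.12058049  0.5504826  -0.25558886 -0.50585034]
-45 [0.45910741 3.14159175] -1.2445046703038463 [ 60.48433245 122.35459943]
45 [0.72387662 1.82263719] 1.3804770087453009 [0.00000000e+00 2.27373675e-13]
```

```bash
cat > k.py <<'E'
from h import *
from scipy.optimize import least_squares
import itertools
def M(ax,a): return R.from_euler(ax,a)
# p: psi0,h,L1,L2,d,psi7,a2,a4,a6 (x offsets after the bending joints)
def fk(p,q,s):
    psi,h,L1,L2,d,p7,a2,a4,a6=p
    A=M('z',psi+q[0]);P=np.array([0,0,h]);
    for k,(j,L,a) in enumerate([(1,L1,a2),(3,L2,a4),(5,d,a6)]):
        A=A*M('y',q[j]);P=P+A.apply([a,0,L]);A=A*M('z',s[k]*q[j+1])
    return P,A*M('z',p7)
def fit(D):
    best=None
    for s in itertools.product((1,-1),repeat=3):
        for p7 in (0,1.57,3.14,-1.57):
            def res(p):
                o=[]
                for q,P,r in D:
                    a,A=fk(p,q,s);o+=[(a-P)/1,300*(A.inv()*R.from_euler('xyz',r)).as_rotvec()]
                return np.r_[np.concatenate(o),.02*p[6:],.005*(p[1:5]-[330,400,400,250])]
            f=least_squares(res,[-2.4,330,400,400,250,p7,0,0,0])
            if best is None or f.cost<best[0]: best=(f.cost,f.x,s,f.fun)
    return best
E
python3 - <<'E'
from k import *
s=ctrl.read_state()
D=[([1.169,.628,.038,1.517,-.027,.996,-.02],[214.216,-613.7,303.913],[-3.1399,0,.3357]),(s['qpos'],s['eef_pos'],s['tool_rot'])]
b=fit(D);print(b[0],b[1].round(3),b[2],b[3].round(2))
np.save('d2.npy',np.r_[s['qpos'],s['eef_pos'],s['tool_rot']])
E
```

```text
1236.9959242295224 [-2.358000e+00 -6.704270e+02  2.562109e+03  1.036370e+02  1.652154e+03
  1.667000e+00 -1.538505e+03  3.601990e+02 -4.926590e+02] (-1, -1, 1) [  1.56   4.62  -7.44   0.83  -0.14 -22.69   2.09  -3.91   7.46   0.26
  -0.47  22.69 -30.77   7.2   -9.85  -5.    10.81  -1.48   7.01]
```

```bash
sed -i "s/A=M('z',psi+q\[0\])/A=M('z',psi-q[0])/; s/\[-2.4,330/[0,330/" k.py
python3 - <<'E'
from k import *
d=np.load('d2.npy')
D=[([1.169,.628,.038,1.517,-.027,.996,-.02],[214.216,-613.7,303.913],[-3.1399,0,.3357]),(d[:7],d[7:10],d[10:])]
b=fit(D);print(b[0],b[1].round(3),b[2],b[3].round(2))
np.save('fit.npy',np.r_[b[1],b[2]])
E
```

```text
3.1040613836851736 [-4.50000e-02  2.47804e+02  6.45992e+02  3.32053e+02  3.56706e+02
  1.52600e+00 -6.95720e+01 -3.43800e+01 -2.87640e+01] (-1, -1, -1) [-0.08  0.2  -0.52  0.84 -0.1   0.1   0.24  0.04  0.52 -0.   -0.02 -0.1
 -1.39 -0.69 -0.58 -0.41  1.23 -0.34  0.53]
```

send_rows(
  rows=[
    [[0,-1,0,-0.1,0,0],[0,-2,0.2,-0.2,0,0],[0,-3,0.5,-0.35,0,0],[0,-3,0.5,-0.35,0,0],[0,-3,0.5,-0.35,0,0],[0,-3,0.5,-0.35,0,0]],
  ],
)

```text
clock: 17.8
eef_pos: [441.8, 52.4, 334.5]
tool_rot: [2.791, -0.001, 1.613]
force: [0.1, -0.4, -0.5]
width: 11.7
gripper_force: 59.0
```

```bash
cat > j.py <<'E'
from k import *
lo=np.array([-3.06,-.37,-1.25,.18,-1.1,.23,-2.94]);hi=np.array([3.06,2.12,1.32,2.47,4.24,1.98,2.94])
s=ctrl.read_state();q0=s['qpos']
try: L=[np.load('d2.npy')] if np.load('d2.npy').ndim==1 else list(np.load('d2.npy'))
except: L=[]
L.append(np.r_[s['qpos'],s['eef_pos'],s['tool_rot']]);np.save('d2.npy',np.array(L))
D=[([1.169,.628,.038,1.517,-.027,.996,-.02],[214.216,-613.7,303.913],[-3.1399,0,.3357])]+[(d[:7],d[7:10],d[10:]) for d in L]
b=fit(D);p=b[1];sg=b[2];print('fit',b[0],p.round(2));print('q',q0.round(2),'p',s['eef_pos'].round(1),np.degrees(s['tool_rot']).round(1),'w',s['width'],s['gripper_force'],s['clock'])
for t in(-45,45):
  for yaw in range(-180,181,30):
    A=M('z',np.radians(yaw))*M('x',np.pi+np.radians(t));P=np.array([472,54,205])-A.apply([0,0,88])
    best=None
    for q in (q0,(lo+hi)/2,[.1,.3,.2,1.8,0.2,1,0],[-.3,.5,.8,1.9,1.5,1.2,0],[.5,.5,-.8,1.9,-.7,1.2,0]):
      def res(q):
        a,B=fk(p,q,sg);return np.r_[(a-P)/10,20*(B.inv()*A).as_rotvec(),.02*(q-q0)]
      f=least_squares(res,np.clip(q,lo+.06,hi-.06),bounds=(lo+.05,hi-.05))
      e=np.abs(f.fun[:6]).max()
      if best is None or f.cost<best[0]: best=(f.cost,e,f.x)
    if best[1]<.5: print(t,yaw,round(best[1],2),best[2].round(2))
E
timeout 300 python3 j.py
```

```text
fit 26.992550047069788 [-4.0000e-02  3.2581e+02  5.6479e+02  3.8470e+02  2.7260e+02  1.5300e+00
 -2.0000e-01  1.4300e+00  5.2900e+00]
q [ 0.6   0.3  -1.01  2.24  0.77  0.52 -0.94] p [441.8  52.4 334.5] [159.9  -0.   92.4] w 11.687084823354324 58.970691561698914 17.8
-45 -180 0.0 [ 1.04  0.95 -1.2   2.    0.11  0.75  1.51]
-45 -150 0.0 [ 0.83  1.06 -1.2   1.7   0.22  1.23  1.74]
-45 -120 0.0 [ 0.59  1.13 -1.2   1.47  0.35  1.61  1.99]
-45 -90 0.0 [-0.41  0.93  0.6   1.37 -0.32  1.76 -2.89]
-45 -60 0.0 [-0.38  0.85  0.15  1.41  0.12  1.64 -2.89]
-45 -30 0.0 [-0.34  0.78 -0.24  1.59  0.53  1.54 -2.89]
-45 0 0.0 [-0.39  0.69 -0.36  1.86  0.82  1.36 -2.81]
-45 30 0.0 [-0.33  0.61 -0.57  2.19  1.19  1.22 -2.82]
-45 150 0.0 [ 1.05  0.68 -0.97  2.33 -0.88  0.28  2.15]
-45 180 0.0 [ 1.04  0.95 -1.2   2.    0.11  0.75  1.51]
45 -180 0.0 [-0.12  0.82 -0.85  1.87  0.97  1.62  0.12]
45 -150 0.0 [-0.16  0.7  -0.86  2.19  1.23  1.41  0.24]
45 -30 0.0 [ 1.05  0.68 -0.97  2.33 -0.88  0.28 -0.99]
45 0 0.0 [ 0.98  0.85 -1.04  2.   -0.1   0.75 -1.4 ]
45 30 0.0 [ 0.75  0.94 -0.98  1.7   0.04  1.2  -1.19]
45 60 0.0 [ 0.52  1.01 -0.94  1.47  0.19  1.56 -0.95]
45 90 0.0 [ 0.3   1.03 -0.91  1.37  0.37  1.79 -0.66]
45 120 0.0 [ 0.12  1.   -0.88  1.41  0.57  1.86 -0.35]
45 150 0.0 [-0.02  0.93 -0.86  1.59  0.77  1.79 -0.08]
45 180 0.0 [-0.12  0.82 -0.85  1.87  0.97  1.62  0.12]
```

```bash
cat >g.py <<'E'
from h import *
A=R.from_euler('z',60,degrees=True)*R.from_euler('x',225,degrees=True);P=np.array([472,54,205])-A.apply([0,0,88]);print(P)
go(*P,60,45)
s=ctrl.read_state();B=R.from_euler('xyz',s['tool_rot']);print('comb',s['eef_pos']+B.apply([0,0,88]),'q',s['qpos'].round(2))
E
python3 g.py
```

```text
[525.88877434  22.88730163 267.22539674]
t17.80 p [441.8  52.4 334.5] rpy [159.9  -0.   92.4] w 11.7 gf 59.0 -> [-3.31  5.47  9.15] [1.104 0.128 0.583]
comb [471.98584815  53.73648888 251.79967968] q [ 0.6   0.3  -1.01  2.24  0.77  0.52 -0.94]
```

send_rows(
  rows=[
    [[-0.3,0.5,0,0.11,0.013,0.058],[-0.6,1.0,0,0.22,0.026,0.116],[-1,1.5,0.5,0.33,0.038,0.175],[-1.3,2,1,0.44,0.051,0.233],[-1.6,2.5,2,0.55,0.064,0.29],[-2,3,3,0.66,0.077,0.35],[-2.3,3.8,4.5,0.77,0.09,0.41],[-2.6,4.4,6,0.88,0.1,0.465],[-3,5,7.5,0.99,0.115,0.525],[-3.3,5.5,9,1.104,0.128,0.583]],
  ],
)

```text
clock: 18.8
eef_pos: [526.8, 22.4, 267.0]
tool_rot: [-2.351, -0.0, 1.044]
force: [0.2, -0.5, -1.0]
width: 11.4
gripper_force: 59.0
```

send_rows(
  rows=[
    [[0,0,0,0,0,0],[0,0,0,0,0,0],[0,0,0,0,0,0],[0,0,0,0,0,0]],
  ],
)

```text
clock: 19.2
eef_pos: [524.2, 23.5, 270.1]
tool_rot: [-2.359, -0.001, 1.05]
force: [-0.2, 0.7, -0.6]
width: 12.0
gripper_force: 58.9
```

```bash
python3 g.py
```

```text
[525.88877434  22.88730163 267.22539674]
t19.20 p [524.2  23.5 270.1] rpy [-1.352e+02 -1.000e-01  6.010e+01] w 12.0 gf 58.9 -> [0.03 0.32 0.08] [0.003 0.001 0.002]
comb [470.44532764  54.40519945 207.70249358] q [ 0.51  0.98 -0.89  1.45  0.14  1.56 -0.89]
```

Reached the hold pose. I'll let it settle and take a side picture to check the comb and trays.

send_rows(
  rows=[
    [[0,0,0,0,0,0],[0,0,0,0,0,0],[0,0,0,0,0,0],[0,0,0,0,0,0],[0,0,0,0,0,0],[0,0,0,0,0,0],[0,0,0,0,0,0],[0,0,0,0,0,0]],
  ],
)

```text
clock: 20.0
eef_pos: [524.3, 22.8, 268.2]
tool_rot: [-2.356, 0.001, 1.048]
force: [0.1, -0.7, -1.3]
width: 11.7
gripper_force: 58.9
```

```bash
python3 -c "
from h import *
snap('side','s5.png')
a=cv2.imread('pics/s5.png')[100:360,160:400]
cv2.imwrite('pics/s5b.png',cv2.resize(a,None,fx=2.3,fy=2.3,interpolation=cv2.INTER_CUBIC))
print(proj('s5.png',[470.4,54.4,207.7]))
s=ctrl.read_state();print(s['qd'].round(4),s['eef_pos'])"
```

```text
(np.float64(276.38510112402497), np.float64(170.49350127429514))
[-0.0007  0.0004  0.     -0.0008 -0.0021 -0.0013  0.0011] [524.37565911  22.75424199 268.19701911]
```

View pics/s5b.png

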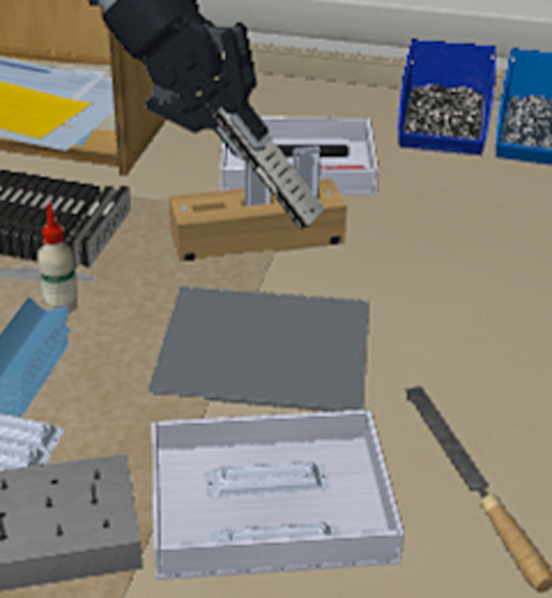

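The comb is held leaning about 45° over the pad, with its centre at crop pixel (267,163), where the projection predicted. Both rack covers are still standing and the strays lie in their trays, so I'm handing the job in.

```bash
python3 -c "
from cell import ctrl
print(ctrl.finish_job())"
```

```text
the job is handed in; nothing more can be done
None
```

I handed the job in at about 20 s with the stray cover and marker in their trays and the comb held steady over the pad, leaning 45° with its centre about 20 cm up; the judge gave no verdict back.

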